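Fit and tighten a worm-drive band clamp on a water filter's barbed stub

TASK

Slide the steel band clamp down over the spring barbs of the water filter's upright stub until it is fully home, flat on the black shoulder, pressing gently rather than ramming it. Then turn its red wing key clockwise until the band is just snug on the stub - you feel the key stiffen - without over-tightening, and let go. Leave the jar, the spice jar and the can where they stand.

Things in the scene. Friction and masses are not known exactly. Their poses are not given: they have to be found in the camera images.
- clamp: Loose worm-drive band clamp, flat on the worktop, key upward, about 0.17 kg. Steel ring 20 mm tall, bore 40 mm, outside 48 mm, open through. Origin: ring centre, underside; z up along its axis. At -x sits the steel screw housing, 28 mm wide (y), as tall as the ring, 24 to 53 mm from the ring's centre. The ring can be pinched from above across its free sides (along y, 48 mm).
- key_grip (a point): Centre of the key's red wing, 42 mm from the ring's axis toward the clamp's -x, 38.5 mm above its underside. The wing is 28 mm long (point x), 8 mm thick (y), 23 mm tall (27 to 50 mm above the underside), on a 7 mm spindle. It turns about the vertical z, clockwise from above to tighten, 4 rad in all. Free running takes about 0.13 N m; it stays where it is left.
- nut: Worm block hidden in the housing; origin 32 mm from the ring's axis, mid-height. Each rad of the key drives it 8 mm along the clamp's +x; it pushes a hidden sprung brass shoe onto the stub. How far back the shoe sits varies: it bears after 0.5 to 2.6 rad of key. Then the torque rises by about 0.8 N m per rad: 0.25 N m is snug, over 0.45 too tight. Let go, it may spring back a little.
- filter: White round water-filter station fixed on the worktop: foot 104 mm across, body 76 mm across up to 47 mm, neck 31 mm across above it. On top the grey upright barbed stub, 36 mm across with a tapered end 25 mm across and a blue blanking plug. Origin: centre of its underside; z up.
- shoulder: Black collar, 45 mm across and 5 mm thick, at the stub's foot, on which the ring must lie; a firm rubber cushion that gives about 0.1 mm per N. Origin: centre of its underside, 75 mm above the worktop. About 10 to 20 N shows that the ring is home; more than 40 N damages it.
- seat (a point): Centre of the shoulder's upper face, on the stub's axis, 80 mm above the worktop. When home, the clamp's origin is here (2 mm of play all round). Four spring barbs stick out of the stub 22 to 36 mm above this point, up to 22.5 mm from the axis; pushing the ring over them takes roughly 5 to 15 N, and they spring out over its top when it is home.
- stub_top (a point): Top centre of the stub, 46.7 mm above the seat.
- jam_jar: Jam jar with green lid, 62 mm across, 86 mm tall; bystander. Origin: centre of its underside.
- spice_a: Spice jar with dark cap, 41 mm across, 105 mm tall; bystander. Origin: centre of its underside.
- can_green: Green drink can, 66 mm across, 115 mm tall; bystander. Origin: centre of its underside.
Not all that is in view belongs to the job. Leave any blue look-alike of the clamp alone.

How it is judged (in metres and radians):
On the way:
1. the band is home: flat on the shoulder, past the barbs, not yet tightened (z of clamp in the frame of seat between -0.003 and 0.003 m and horizontal distance between clamp and seat below 0.006 m and angle between clamp's own z axis and vertical below 0.12 rad and contact force between nut and filter below 8 N), for 0.2 s.
At the end, for the whole second after the job is handed in: The band lies home on the shoulder (underside within 3 mm of it, axis within 6 mm, tilted less than 0.12 rad), its worm block's shoe presses the stub with more than 10 N, it is at rest and released, and the three bystanders stand upright (z of clamp in the frame of seat between -0.003 and 0.003 m and horizontal distance between clamp and seat below 0.006 m and angle between clamp's own z axis and vertical below 0.12 rad and contact force between nut and filter above 10 N and linear speed of clamp below 0.01 m/s and angle between each of jam_jar, spice_a, can_green's own z axis and vertical below 0.1 rad); the robot touches nothing.
It fails at once if the band is rammed onto the shoulder with more than 40 N (contact force between clamp and shoulder above 40 N).
It fails at once if the band is over-tightened: the shoe presses the stub with more than 70 N (contact force between nut and filter above 70 N).
It fails at once if the jam jar is moved more than 20 mm (distance of jam_jar from where it was at the start of the episode above 0.02 m).
It fails at once if the spice jar is moved more than 20 mm (distance of spice_a from where it was at the start of the episode above 0.02 m).
It fails at once if the can is moved more than 20 mm (distance of can_green from where it was at the start of the episode above 0.02 m).
It also fails if it takes over 72 s, if anything falls off the work surface, if the arm or the gripper's body presses on something with over 40 N, if the wrist force passes 120 N, or if a joint passes its speed limit or range.

ROBOT

A 6-joint arm with a two-finger parallel gripper is mounted at the origin on a cart in front of the work surface, level with it; the furniture and walls round the work are solid. World frame = base frame: x ahead of the robot, y to its left, z up, the work surface at z = 0. Lengths are in mm, angles in rad, forces in N, time in s.
With the tool pointing down it reaches from about 400 to 925 mm from the base axis. Payload 12.5 kg.
Tool frame: the origin (TCP) lies midway between the tips of the shut fingers; the grasp point (between the pads) lies 19 mm behind it; z points along the fingers, y is the line along which they close (so a half turn about z gives the same grasp; the last joint's range is limited). The gripper opens to 95 mm and grips with 3 to 60 N. Pads are 20 mm wide; open, the fingers measure 119 mm over their backs; the gripper's body (75 mm by 180 mm) begins 59 mm behind the grasp point.
Start: joints at [-1.326, 0.491, 1.559, -0, 1.092, -0.106], TCP at [214.804, -586.946, 214.661] pointing down, gripper open.
Joint ranges: [-3.1, 3.1], [-0.84, 2.19], [0.05, 2.79], [-1.13, 4.28], [0.06, 2.93], [-2.69, 2.69]. Speed limits (rad/s): [2.22, 2.22, 2.79, 3.14, 3.14, 3.14].

INTERFACE

Orientations are given as a unit quaternion [x, y, z, w].
In Python, from station import status, eyes, r gives the robot as it stands. The module is installed in compiled form; this text tells all that it offers.
- The arm moves only by the tool play_rows, never from a script. Its argument "series" is a list of rows, each an object with "offset": the shift along the tool's x, y, z in mm, a list of three; "twist": the turn about the tool's z in rad. A call has exactly 8 rows; each row is the pose to reach, as a shift and turn from the pose commanded when the call began, along the tool's axes at that moment; what a row does not reach only later rows make up. A row lasts 1/12 s, in which the tool goes at most 41.7 mm and 7.16 degrees, less where a joint would pass 70% of its speed; a pose out of reach is approached as far as the arm can. A call with a gripper value outside its range is refused whole. "gripper" is the closure, from -1 (fully open) to 1 (shut), set as the call begins (left out, the last holds). The fingers move at their own pace and stop on an object; "squeeze" is the grip in N (left out, the last holds). Time passes only in rows, so rows that repeat a pose let the fingers close, or fill a call up. It gives the time, the measured TCP pose, the force, the opening and the grip force at its end, in the units of the state.
- status.state(): the state, without advancing time (a new reading comes with each control period).
- eyes.capture(name): name is "side" or "top" or "wrist"; returns a dict with "img" (420x560x3 uint8, red, green, blue), "K" (3x3 intrinsics, pixels), "xyz" and "attitude" of the camera in the world; the wrist camera has in their place "T_tool_cam" (4x4, takes a point from camera to tool coordinates, whose origin is the TCP and whose axes are the flange's). Camera axes: x right, y down, z forward; pixel columns grow to the right and rows downward; lengths in mm; the calibration is good to about 2 mm. A picture is of the moment at which its call begins: read the wrist's pose just before it. There is no depth.
- r.close_job(): hands the job in; it is judged then, once.
The state is a dict: "time": time; "joint_positions": joint angles; "joint_velocities": joint speeds; "joint_torque": joint torques, N m; "ee_pos": TCP position; "orientation": TCP orientation; "contact_force": force on the tool from outside, world axes, zero at the start; "wrist_torque": the same for the moment, N m; "finger_gap": finger opening in mm; "grip_force": force on a finger pad.
Only numpy, scipy, OpenCV 4.12 (cv2) and the standard library are available. Lean on these libraries where they do the work, as an engineer would, in place of code of your own. Each camera call takes 0.05 s, during which the arm holds its last target. There are 200 camera calls.

## Working session

There is one attempt and no reset: what is moved stays moved. The work goes in short steps, Python scripts to look and compute and a tool call to move; the robot and the scene stay as the last step left them, time stands still between calls to the robot, and variables do not carry over. Pictures are saved under pics/ and viewed, at most 10 in all, crops included, and the job is handed in when it is done.

Besides the shell and the picture viewer there is one more tool, called after "Emit:" by a JSON object that holds its "op" and its "data". play_rows: Moves the arm, as the interface text tells. Its arguments: {"type":"object","properties":{"series":{"type":"array"},"gripper":{"type":"number"},"squeeze":{"type":"number"}},"required":["series"]}

```bash
mkdir -p pics; cat > h.py <<'E'
import numpy as np,cv2
from scipy.spatial.transform import Rotation as R
from station import status,eyes,r
def cap(n):
    s=status.state(); c=eyes.capture(n); K=np.array(c["K"],float)
    if n=="wrist":
        T=np.eye(4);T[:3,:3]=R.from_quat(s["orientation"]).as_matrix();T[:3,3]=s["ee_pos"]
        W=T@np.array(c["T_tool_cam"],float); P,A=W[:3,3],W[:3,:3]
    else:
        P=np.array(c["xyz"],float); a=np.array(c["attitude"],float)
        A=R.from_quat(a).as_matrix() if a.size==4 else a.reshape(3,3)
    return np.array(c["img"]),K,P,A
def ray(K,P,A,u,v): 
    d=A@np.linalg.inv(K)@np.array([u,v,1.]); return P,d/np.linalg.norm(d)
def plane(K,P,A,u,v,z):
    p,d=ray(K,P,A,u,v); return p+d*(z-p[2])/d[2]
def tri(r1,r2):
    (p,d),(q,e)=r1,r2; t=np.linalg.lstsq(np.c_[d,-e],q-p,rcond=None)[0]
    a,b=p+d*t[0],q+e*t[1]; return (a+b)/2,np.linalg.norm(a-b)
def proj(K,P,A,X):
    x=K@(A.T@(np.asarray(X,float)-P)); return x[:2]/x[2]
def save(n,img,sc=1):
    cv2.imwrite('pics/'+n,cv2.resize(cv2.cvtColor(img,cv2.COLOR_RGB2BGR),None,fx=sc,fy=sc,interpolation=cv2.INTER_CUBIC))
E
python3 - <<'E'
from h import *
for n in("side","top","wrist"):
    i,K,P,A=cap(n); save(n+'.png',i); print(n,K[0,0],P.round(),A.round(2).tolist()); np.savez(n+'.npz',i=i,K=K,P=P,A=A)
a=[cv2.imread(f'pics/{n}.png') for n in("side","top")]
cv2.imwrite('pics/both.png',cv2.resize(np.hstack(a),(800,300)))
E
```

```text
side 402.2851494167478 [-97. 921. 582.] [[-0.75, -0.3, 0.59], [-0.66, 0.38, -0.65], [-0.03, -0.87, -0.49]]
top 427.21578180938286 [ 327.  250. 1019.] [[0.11, -0.97, 0.21], [-0.99, -0.11, 0.02], [0.01, -0.21, -0.98]]
wrist 318.2633757482654 [ 283. -562.  384.] [[0.34, -0.91, -0.24], [-0.94, -0.33, -0.09], [-0.0, 0.26, -0.97]]
```

View pics/top.png

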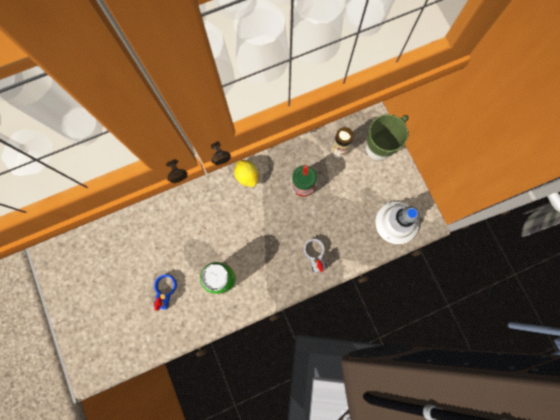

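View pics/side.png

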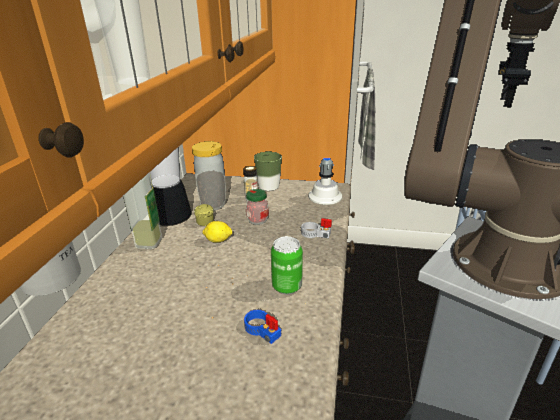

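The top view shows these candidates: the grey steel clamp with its red key at about (315,250), key (319,266), and a blue look-alike at (165,290). I choose the steel one. The filter with its blue plug is at about (400,222), plug (412,213). The can is at (217,278), the jam jar at (304,180) and the spice jar at (343,138).

```bash
python3 - <<'E'
from h import *
D={n:np.load(n+'.npz') for n in("side","top")}
cr=D['top']['i'][195:285,285:435]; cs=D['side']['i'][145:245,290:350]
a=cv2.resize(cr,None,fx=4,fy=4,interpolation=cv2.INTER_CUBIC); b=cv2.resize(cs,(198,330),interpolation=cv2.INTER_CUBIC)
b=np.vstack([b,np.zeros((a.shape[0]-330,198,3),np.uint8)]); save('crop.png',np.hstack([a,b]))
def blobs(n,kind,roi):
    i=D[n]['i']; h=cv2.cvtColor(i,cv2.COLOR_RGB2HSV); x0,x1,y0,y1=roi
    H,S,V=cv2.split(h)
    m={'red':((H<8)|(H>172))&(S>150)&(V>80),'blue':(H>100)&(H<125)&(S>110)&(V>60)}[kind].astype(np.uint8)
    q=np.zeros_like(m);q[y0:y1,x0:x1]=m[y0:y1,x0:x1]
    _,_,st,c=cv2.connectedComponentsWithStats(q); k=1+np.argmax(st[1:,4]); print(n,kind,st[k],c[k]); return c[k]
f=lambda n,p: ray(D[n]['K'],D[n]['P'],D[n]['A'],*p)
print('key',tri(f('top',blobs('top','red',(295,340,240,285))),f('side',blobs('side','red',(310,340,210,245)))))
print('plug',tri(f('top',blobs('top','blue',(390,430,195,240))),f('side',blobs('side','blue',(310,340,150,200)))))
E
```

```text
top red [317 260   6  12  44] [319.40909091 265.25      ]
side red [321 218  11  10  90] [325.85555556 222.54444444]
key (array([398.74342775, 174.45887326,  38.10989079]), np.float64(1.8136042584814918))
top blue [407 209  10   9  75] [411.86666667 212.8       ]
side blue [323 158   7   3  14] [326.28571429 158.64285714]
plug (array([524.85881808,  -3.90001527, 125.71717221]), np.float64(3.1024574982068573))
```

View pics/crop.png

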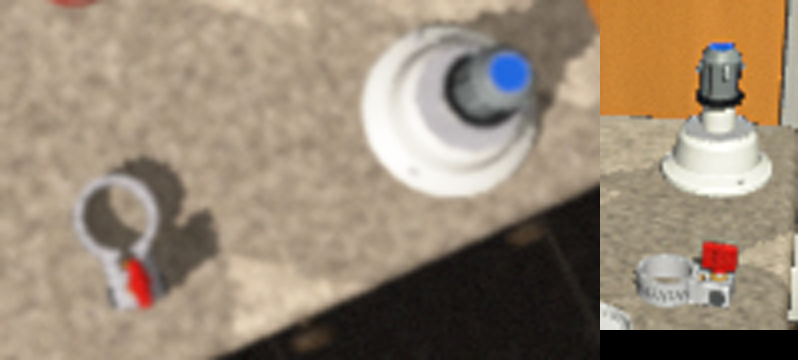

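The crop confirms the steel clamp: ring centre at about (314,249) in the top view, red wing key at (319,265). The filter stub with its blue plug stands close to the orange side panel, so I need to know where that panel is.

```bash
python3 - <<'E'
from h import *
D={n:np.load(n+'.npz') for n in("side","top")}
t=(D['top']['K'],D['top']['P'],D['top']['A']); s=(D['side']['K'],D['side']['P'],D['side']['A'])
print('ring',plane(*t,314,248.7,20).round(1))
print('housing end',plane(*t,317,270,20).round(1))
for u,v in((452,222),(385,105),(420,165),(75,402),(440,232)): print('top z0',u,v,plane(*t,u,v,0).round())
for u,v in((351,182),(270,178),(350,215)): print('side z0',u,v,plane(*s,u,v,0).round())
# foot of the panel; side edge of panel high: column 355 at v=0 ; assume x of front edge
for n,p in(('jar',(304,185)),('spice',(342,148)),('can',(217,288))): print(n,plane(*t,*p,0).round())
st=status.state(); print(R.from_quat(st['orientation']).as_matrix().round(3), st['contact_force'],st['finger_gap'])
for u,v in ((210,163),(470,58),(0,255)): print('cab',plane(*t,u,v,500).round(),plane(*t,u,v,300).round())
E
```

```text
ring [436.1 188.7  20. ]
housing end [387.8 177.1  20. ]
top z0 452 222 [ 539. -138.    0.]
top z0 385 105 [825.  42.   0.]
top z0 420 165 [675. -55.   0.]
top z0 75 402 [ 43. 680.   0.]
top z0 440 232 [ 512. -110.    0.]
side z0 351 182 [ 518. -141.    0.]
side z0 270 178 [750.   2.   0.]
side z0 350 215 [405.  46.   0.]
jar [591. 227.   0.]
spice [697. 142.   0.]
can [322. 404.   0.]
[[ 0.939  0.344 -0.   ]
 [ 0.344 -0.939  0.001]
 [ 0.    -0.001 -1.   ]] [-0.37714144  0.72086335  0.06672209] 95.22026192831242
cab [477. 359. 500.] [535. 401. 300.]
cab [661.  34. 500.] [790. -49. 300.]
cab [334. 594. 500.] [337. 726. 300.]
```

View pics/wrist.png

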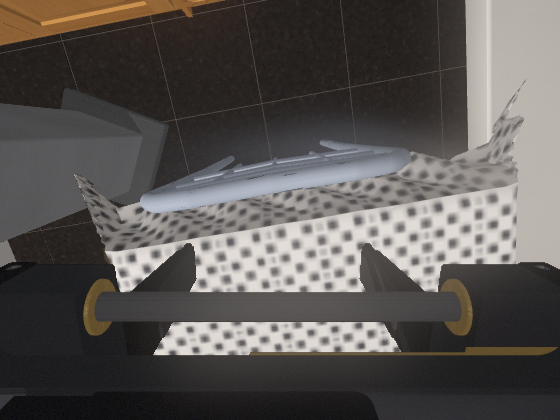

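The wrist view shows only the area under the start pose. I'll swing round the panel's front corner at small radius; the tool is already aligned with the clamp.

Emit:
{"op": "play_rows", "data": {"series": [{"offset":[168,-212,0],"twist":0},{"offset":[168,-212,0],"twist":0},{"offset":[168,-212,0],"twist":0},{"offset":[168,-212,0],"twist":0},{"offset":[168,-212,0],"twist":0},{"offset":[168,-212,0],"twist":0},{"offset":[168,-212,0],"twist":0},{"offset":[168,-212,0],"twist":0}], "gripper": -1}}

```text
time: 0.82
ee_pos: [300.3, -326.5, 214.9]
orientation: [0.984, 0.176, 0.0, -0.0]
contact_force: [0.1, -0.3, -0.5]
finger_gap: 95.1
grip_force: 0.0
```

Emit:
{"op": "play_rows", "data": {"series": [{"offset":[184,-167,0],"twist":0},{"offset":[184,-167,0],"twist":0},{"offset":[184,-167,0],"twist":0},{"offset":[184,-167,0],"twist":0},{"offset":[184,-167,0],"twist":0},{"offset":[184,-167,0],"twist":0},{"offset":[184,-167,0],"twist":0},{"offset":[184,-167,0],"twist":0}]}}

```text
time: 1.48
ee_pos: [415.9, -108.8, 214.5]
orientation: [0.984, 0.177, -0.0, 0.0]
contact_force: [-0.5, -0.6, -0.5]
finger_gap: 94.9
grip_force: 0.0
```

Emit:
{"op": "play_rows", "data": {"series": [{"offset":[90,-212,0],"twist":0},{"offset":[90,-212,0],"twist":0},{"offset":[90,-212,0],"twist":0},{"offset":[90,-212,0],"twist":0},{"offset":[90,-212,0],"twist":0},{"offset":[90,-212,0],"twist":0},{"offset":[90,-212,0],"twist":0},{"offset":[90,-212,0],"twist":0}]}}

```text
time: 2.15
ee_pos: [427.1, 119.4, 214.4]
orientation: [0.985, 0.175, -0.0, 0.0]
contact_force: [0.0, -0.6, 0.4]
finger_gap: 94.9
grip_force: 0.0
```

```bash
python3 - <<'E'
from h import *
i,K,P,A=cap('wrist'); np.savez('w1.npz',i=i,K=K,P=P,A=A); save('w1.png',i)
E
```

Emit:
{"op": "play_rows", "data": {"series": [{"offset":[12,-25,0],"twist":0},{"offset":[24,-50,0],"twist":0},{"offset":[32,-62,0],"twist":0},{"offset":[32,-62,0],"twist":0},{"offset":[32,-62,0],"twist":0},{"offset":[32,-62,0],"twist":0},{"offset":[32,-62,0],"twist":0},{"offset":[32,-62,0],"twist":0}]}}

```text
time: 2.87
ee_pos: [435.6, 188.1, 214.7]
orientation: [0.985, 0.174, -0.0, 0.0]
contact_force: [0.3, -0.7, -1.2]
finger_gap: 95.0
grip_force: 0.0
```

```bash
python3 - <<'E'
from h import *
i,K,P,A=cap('wrist'); np.savez('w2.npz',i=i,K=K,P=P,A=A); save('w2.png',i)
cv2.imwrite('pics/w12.png',np.hstack([cv2.imread('pics/w1.png')[:300,100:500],cv2.imread('pics/w2.png')[:300,100:500]]))
E
```

```text
(no output)
```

View pics/w12.png

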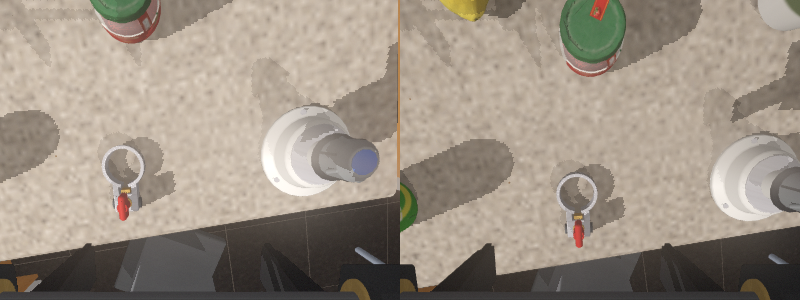

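Both wrist views show the clamp: ring at about (223,167) and (277,194), key at (224,206) and (278,232). The plug is at (364,161) in the first.

```bash
python3 - <<'E'
from h import *
C={};Kk={}
for n,(u,v) in(('w1',(223,167)),('w2',(277,194))):
    d=np.load(n+'.npz'); i=d['i']; c=(d['K'],d['P'],d['A']); h=cv2.cvtColor(i,cv2.COLOR_RGB2HSV)
    H,S,V=cv2.split(h); x0,y0=u-30,v-28
    m=((S<35)&(V>120)).astype(np.uint8)[y0:v+15,x0:u+30]
    _,lab,st,_=cv2.connectedComponentsWithStats(m); k=1+np.argmax(st[1:,4])
    cs,_=cv2.findContours((lab==k).astype(np.uint8),cv2.RETR_EXTERNAL,cv2.CHAIN_APPROX_NONE)
    p=cs[0][:,0]; p=p[p[:,1]<v+6-y0] ; e=cv2.fitEllipse(p); ce=np.array(e[0])+[x0,y0]
    r_=((H<8)|(H>172))&(S>140)&(V>70); q=np.zeros_like(r_);q[v+10:v+65,u-20:u+25]=r_[v+10:v+65,u-20:u+25]
    ys,xs=np.where(q); kc=np.array([xs.mean(),ys.mean()])
    C[n]=ray(*c,*ce);Kk[n]=ray(*c,*kc)
    print(n,e[1],ce,kc,'ring z20',plane(*c,*ce,20).round(1),'key z40',plane(*c,*kc,40).round(1), 'px/mm',c[0][0,0]/c[1][2])
    for t in(( v+36),): print('housing', [plane(*c,*x,20).round(0) for x in ((u-10,t),(u+12,t))])
print('tri ring',tri(C['w1'],C['w2']),'key',tri(Kk['w1'],Kk['w2']))
d=np.load('w1.npz');i=d['i'];H,S,V=cv2.split(cv2.cvtColor(i,cv2.COLOR_RGB2HSV))
m=(H>100)&(H<130)&(S>60); m[:,:330]=0;m[:130]=0;m[195:]=0;ys,xs=np.where(m);b=(xs.mean(),ys.mean());print('plug',b,m.sum(),plane(d['K'],d['P'],d['A'],*b,126.5))
t=np.load('top.npz');print(tri(ray(d['K'],d['P'],d['A'],*b),ray(t['K'],t['P'],t['A'],411.87,212.8)),plane(t['K'],t['P'],t['A'],411.87,212.8,126.5))
cr=np.vstack([cv2.resize(np.load('w2.npz')['i'][165:255,237:317],(480,540),interpolation=cv2.INTER_CUBIC)]);save('cl2.png',cr)
E
```

```text
w1 (33.48354721069336, 40.52207565307617) [223.1252346  162.74578857] [221.74269006 207.8245614 ] ring z20 [441.1 190.1  20. ] key z40 [396.2 174.1  40. ] px/mm 0.8290431541025614
housing [array([393., 187.,  20.]), array([401., 163.,  20.])]
w2 (35.053977966308594, 38.60234451293945) [276.27405357 191.77968597] [278.13609467 235.16568047] ring z20 [439.  190.9  20. ] key z40 [396.2 173.   40. ] px/mm 0.8284113248791692
housing [array([392., 185.,  20.]), array([401., 161.,  20.])]
tri ring (array([439.72714985, 190.5827189 ,  17.80624675]), np.float64(2.1659024978773704)) key (array([397.75430955, 173.61715552,  45.07716851]), np.float64(0.10336667571434392))
plug (np.float64(468.3888888888889), np.float64(154.26666666666668)) 90 [530.44062861  -4.47755565 126.5       ]
(array([528.48304394,  -8.07122644, 117.92783399]), np.float64(6.515684452896812)) [523.38296033  -4.52494476 126.5       ]
```

View pics/cl2.png

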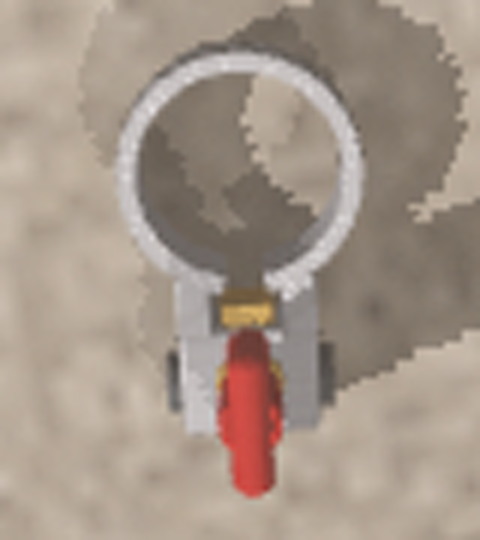

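The key wing is radial, the ring centre is at about (437,189), and the clamp's yaw is 0.04 off the tool's. I'll descend and pinch.

Emit:
{"op": "play_rows", "data": {"series": [{"offset":[1.7,-0.6,30],"twist":-0.04},{"offset":[1.7,-0.6,60],"twist":-0.04},{"offset":[1.7,-0.6,90],"twist":-0.04},{"offset":[1.7,-0.6,120],"twist":-0.04},{"offset":[1.7,-0.6,150],"twist":-0.04},{"offset":[1.7,-0.6,170],"twist":-0.04},{"offset":[1.7,-0.6,180],"twist":-0.04},{"offset":[1.7,-0.6,180],"twist":-0.04}]}}

```text
time: 3.58
ee_pos: [436.1, 189.7, 32.7]
orientation: [0.981, 0.194, -0.002, 0.0]
contact_force: [-0.3, -0.2, 0.7]
finger_gap: 95.0
grip_force: 0.0
```

Emit:
{"op": "play_rows", "data": {"series": [{"offset":[0,0,8],"twist":0},{"offset":[0,0,16],"twist":0},{"offset":[0,0,24],"twist":0},{"offset":[0,0,28],"twist":0},{"offset":[0,0,31],"twist":0},{"offset":[0,0,31],"twist":0},{"offset":[0,0,31],"twist":0},{"offset":[0,0,31],"twist":0}]}}

```text
time: 4.25
ee_pos: [437.1, 190.4, 3.8]
orientation: [0.981, 0.194, 0.0, 0.0]
contact_force: [0.2, 0.0, -0.3]
finger_gap: 95.1
grip_force: 0.0
```

Emit:
{"op": "play_rows", "data": {"series": [{"offset":[0,0,0],"twist":0},{"offset":[0,0,0],"twist":0},{"offset":[0,0,0],"twist":0},{"offset":[0,0,0],"twist":0},{"offset":[0,0,0],"twist":0},{"offset":[0,0,0],"twist":0},{"offset":[0,0,0],"twist":0},{"offset":[0,0,0],"twist":0}], "gripper": 1, "squeeze": 35}}

```text
time: 4.92
ee_pos: [436.9, 190.3, 3.6]
orientation: [0.981, 0.194, 0.0, 0.0]
contact_force: [0.1, -0.7, 0.8]
finger_gap: 47.5
grip_force: 35.0
```

Emit:
{"op": "play_rows", "data": {"series": [{"offset":[0,0,-10],"twist":0},{"offset":[0,0,-30],"twist":0},{"offset":[0,0,-55],"twist":0},{"offset":[0,0,-80],"twist":0},{"offset":[0,0,-105],"twist":0},{"offset":[0,0,-130],"twist":0},{"offset":[0,0,-150],"twist":0},{"offset":[0,0,-160],"twist":0}]}}

```text
time: 5.58
ee_pos: [437.2, 190.5, 166.7]
orientation: [0.981, 0.194, 0.002, -0.0]
contact_force: [0.1, -0.2, -1.3]
finger_gap: 47.7
grip_force: 35.0
```

```bash
python3 - <<'E'
from h import *
s=status.state(); print(s['ee_pos'],s['finger_gap'],s['contact_force'],s['joint_positions'])
for n in('wrist','side','top'):
    i,K,P,A=cap(n); np.savez('l_'+n,i=i,K=K,P=P,A=A); save('l_'+n+'.png',i)
w=cv2.imread('pics/l_wrist.png');x=cv2.imread('pics/l_side.png')[40:250,260:400];t=cv2.imread('pics/l_top.png')[180:290,270:440]
x=cv2.resize(x,(200,300));t=cv2.resize(t,(400,259))
a=np.zeros((600,800,3),np.uint8);a[:300,:400]=cv2.resize(w,(400,300));a[:300,400:600]=x;a[300:559,:400]=t;cv2.imwrite('pics/lift.png',a)
E
```

```text
[437.24822905 190.45251341 166.67465109] 47.74385954057937 [ 0.10994186 -0.20946952 -1.31185975] [ 2.72224504e-01  3.45231842e-01  1.97059794e+00 -1.29741026e-04
  8.22516772e-01  1.45222223e+00]
```

View pics/lift.png

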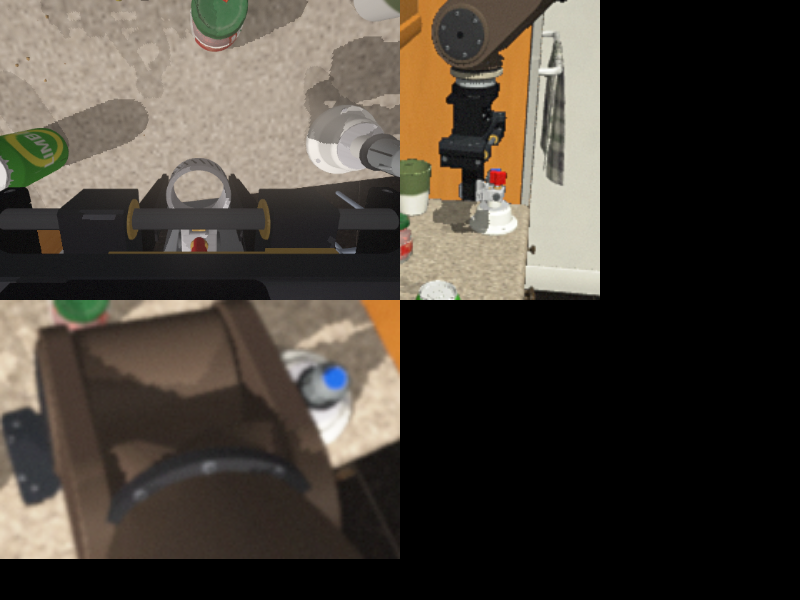

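The ring is held level between the fingers. In the wrist image it is at about (280,259), with the filter stub to the right. I'll carry it behind the stub so the wrist camera looks straight down on the stub.

Emit:
{"op": "play_rows", "data": {"series": [{"offset":[-5,18,-10],"twist":0},{"offset":[-13,50,-15],"twist":0},{"offset":[-23,85,-15],"twist":0},{"offset":[-33,122,-15],"twist":0},{"offset":[-43,159,-15],"twist":0},{"offset":[-51,190,-15],"twist":0},{"offset":[-56,207,-15],"twist":0},{"offset":[-58,214,-15],"twist":0}]}}

```text
time: 6.4
ee_pos: [464.5, -31.9, 177.6]
orientation: [0.981, 0.193, -0.001, -0.0]
contact_force: [0.3, 0.5, -1.7]
finger_gap: 47.8
grip_force: 35.0
```

Emit:
{"op": "play_rows", "data": {"series": [{"offset":[0,0,0],"twist":0},{"offset":[0,0,0],"twist":0},{"offset":[0,0,0],"twist":0},{"offset":[0,0,0],"twist":0},{"offset":[0,0,0],"twist":0},{"offset":[0,0,0],"twist":0},{"offset":[0,0,0],"twist":0},{"offset":[0,0,0],"twist":0}]}}

```text
time: 7.07
ee_pos: [464.8, -29.4, 178.7]
orientation: [0.981, 0.194, 0.0, 0.0]
contact_force: [0.2, 0.2, -1.4]
finger_gap: 47.5
grip_force: 35.0
```

```bash
python3 - <<'E'
from h import *
s=status.state(); print(s['ee_pos'],s['finger_gap'],s['contact_force'],s['wrist_torque'])
i,K,P,A=cap('wrist'); np.savez('f1',i=i,K=K,P=P,A=A); save('f1.png',i)
E
```

```text
[464.84374844 -29.37386909 178.65751795] 47.48743792800913 [ 0.23239828  0.1914094  -1.36414677] [ 0.03535853 -0.04827664 -0.03831816]
```

View pics/f1.png

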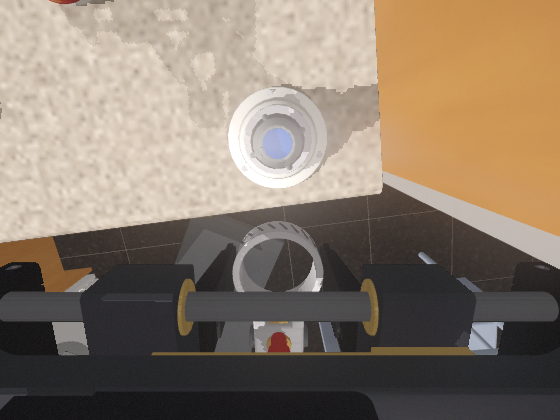

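The picture shows the plug at about (278,143), concentric with the white foot, and the held ring at about (278,265). I'll measure both in this one view.

```bash
python3 - <<'E'
from h import *
d=np.load('f1.npz');i=d['i'];c=(d['K'],d['P'],d['A']);H,S,V=cv2.split(cv2.cvtColor(i,cv2.COLOR_RGB2HSV))
m=(H>105)&(H<130)&(S>50)&(V>120); m[:110]=0;m[180:]=0;m[:,:250]=0;m[:,310:]=0
ys,xs=np.where(m);b=((xs.min()+xs.max())/2,(ys.min()+ys.max())/2);print('plug',b,xs.mean(),ys.mean(),m.sum(),plane(*c,xs.mean(),ys.mean(),126.7).round(1))
t=np.load('top.npz');print(tri(ray(*c,xs.mean(),ys.mean()),ray(t['K'],t['P'],t['A'],411.87,212.8)))
f=((S<28)&(V>185)).astype(np.uint8);f[:80]=0;f[195:]=0;f[:,:220]=0;f[:,335:]=0
cs,_=cv2.findContours(cv2.morphologyEx(f,cv2.MORPH_OPEN,np.ones((3,3))),cv2.RETR_EXTERNAL,cv2.CHAIN_APPROX_NONE);p=max(cs,key=len)
e=cv2.fitEllipse(cv2.convexHull(p));print('foot',e,plane(*c,*e[0],5).round(1))
# ring inner/outer rim on rows
g=((S<40)&(V>110)).astype(np.uint8)
for v in(240,248,256,264,272,280,288):
    x=np.where(g[v,215:345])[0]+215; print(v,''.join('#' if q else '.' for q in g[v,220:340]))
for col in (262,270,278,286,294): print(col,[(v,int(V[v,col]),int(S[v,col])) for v in range(214,252,2)])
T=np.eye(4);s=status.state();T[:3,:3]=R.from_quat(s["orientation"]).as_matrix();T[:3,3]=s["ee_pos"]
th=np.linspace(0,2*np.pi,12,endpoint=False)
for rad,z in((24,-16.3),(20,-16.3),(24,3.7)):
    print(rad,z,[proj(*c,(T@[rad*np.cos(a),rad*np.sin(a),z,1])[:3]).round(0).astype(int).tolist() for a in th])
E
```

```text
plug (np.float64(279.0), np.float64(143.5)) 281.3292079207921 143.56435643564356 404 [525.1  -7.2 126.7]
(array([525.03193494,  -7.20278479, 117.93046096]), np.float64(0.6694306435392859))
foot ((276.8900451660156, 137.295654296875), (99.06494140625, 101.64655303955078), 173.74293518066406) [525.6  -3.6   5. ]
240 ......................#########################........................####################.............................
248 ...................############......................................................############.......................
256 ................#########...................................................................########....................
264 .............###########....................................................................##########..................
272 ............##############................................................................#############.................
280 .............###################....................................................###################.................
288 ...............###################
[... 1351 characters left out ...]
8, 41), (222, 90, 40), (224, 115, 18), (226, 133, 12), (228, 91, 22), (230, 120, 15), (232, 130, 14), (234, 134, 13), (236, 141, 11), (238, 144, 12), (240, 144, 12), (242, 78, 36), (244, 71, 36), (246, 69, 41), (248, 68, 41), (250, 69, 48)]
24 -16.3 [[278, 230], [302, 236], [318, 253], [324, 274], [317, 295], [300, 309], [278, 315], [256, 309], [239, 295], [232, 274], [238, 253], [254, 236]]
20 -16.3 [[278, 238], [298, 243], [312, 256], [316, 274], [311, 291], [297, 304], [278, 308], [259, 304], [245, 291], [240, 274], [244, 256], [258, 243]]
24 3.7 [[278, 220], [299, 225], [314, 240], [319, 259], [313, 278], [298, 291], [278, 296], [258, 291], [243, 278], [237, 259], [242, 240], [257, 225]]
```

The held ring's projected rim matches the picture to about 0.5 mm, so it is centred on the TCP. The stub is at about (524.6,-4.6). I'll move over it and check through the bore.

Emit:
{"op": "play_rows", "data": {"series": [{"offset":[6,0,0],"twist":0},{"offset":[18,0,0],"twist":0},{"offset":[32,0,0],"twist":0},{"offset":[46,0,0],"twist":0},{"offset":[57,0,0],"twist":0},{"offset":[63,0,0],"twist":0},{"offset":[65,0,0],"twist":0},{"offset":[65,0,0],"twist":0}]}}

```text
time: 7.78
ee_pos: [525.1, -4.6, 178.3]
orientation: [0.981, 0.194, -0.0, -0.0]
contact_force: [0.2, 0.4, -2.3]
finger_gap: 47.7
grip_force: 35.0
```

```bash
python3 - <<'E'
from h import *
s=status.state(); print(s['ee_pos'],s['finger_gap'],s['contact_force'],s['wrist_torque'])
a=[]
for n in('wrist','side'):
    i,K,P,A=cap(n); np.savez('g_'+n,i=i,K=K,P=P,A=A); c=(K,P,A)
    for z in(126.7,85): print(n,z,proj(*c,[524.6,-4.6,z]).round(1),[proj(*c,np.add([524.6,-4.6,z],o)).round(1) for o in([5,0,0],[0,5,0])])
    if n=='wrist': save('g.png',i[205:325,198:358],5)
    else: save('gs.png',i[100:210,270:380],4)
E
```

```text
[525.09927722  -4.64035148 178.34683154] 47.72336678891632 [ 0.18479603  0.39112643 -2.27080629] [ 0.01665331 -0.02588021  0.01450455]
wrist 126.7 [277.4 234.2] [array([280. , 228.1]), array([271.1, 231.7])]
wrist 85 [277.4 218.9] [array([279.6, 213.7]), array([272. , 216.7])]
side 126.7 [327.  158.3] [array([325.6, 157.9]), array([326.1, 158.8])]
side 85 [326.5 171.3] [array([325.1, 170.9]), array([325.5, 171.8])]
```

View pics/g.png

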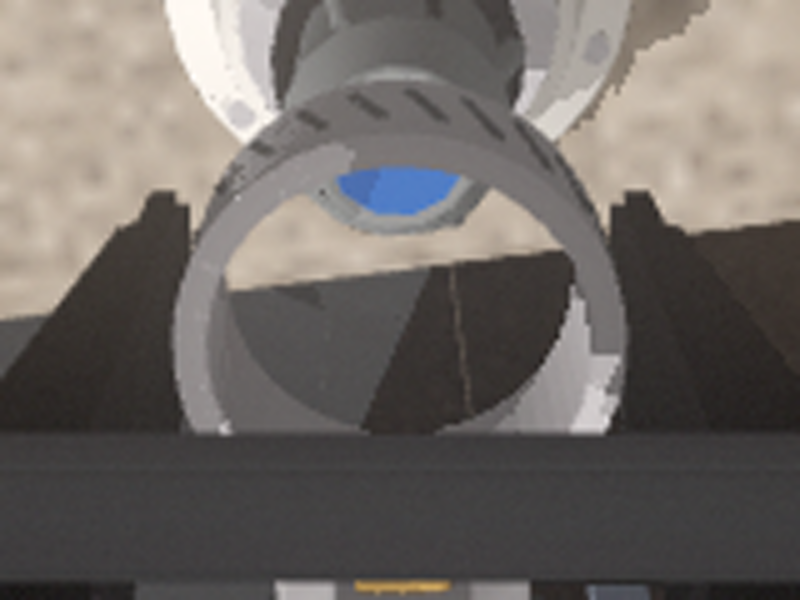

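The stub column centre (278) matches the ring's (278.2), and the near edge of the stub top at v≈251 agrees with the prediction. The ring is aligned, so I'll descend.

Emit:
{"op": "play_rows", "data": {"series": [{"offset":[0,0,8],"twist":0},{"offset":[0,0,18],"twist":0},{"offset":[0,0,28],"twist":0},{"offset":[0,0,36],"twist":0},{"offset":[0,0,42],"twist":0},{"offset":[0,0,46],"twist":0},{"offset":[0,0,48],"twist":0},{"offset":[0,0,48],"twist":0}], "squeeze": 45}}

```text
time: 8.55
ee_pos: [524.8, -4.9, 130.2]
orientation: [0.981, 0.194, -0.0, -0.0]
contact_force: [-0.1, 0.3, -1.7]
finger_gap: 47.5
grip_force: 45.0
```

Emit:
{"op": "play_rows", "data": {"series": [{"offset":[0,0,1],"twist":0},{"offset":[0,0,2],"twist":0},{"offset":[0,0,4],"twist":0},{"offset":[0,0,6],"twist":0},{"offset":[0,0,8],"twist":0},{"offset":[0,0,9],"twist":0},{"offset":[0,0,10],"twist":0},{"offset":[0,0,10],"twist":0}]}}

```text
time: 9.22
ee_pos: [524.9, -4.9, 120.4]
orientation: [0.981, 0.194, -0.0, 0.0]
contact_force: [0.1, 0.5, -2.4]
finger_gap: 47.6
grip_force: 45.0
```

Emit:
{"op": "play_rows", "data": {"series": [{"offset":[0,0,1],"twist":0},{"offset":[0,0,2],"twist":0},{"offset":[0,0,3],"twist":0},{"offset":[0,0,4],"twist":0},{"offset":[0,0,5],"twist":0},{"offset":[0,0,6],"twist":0},{"offset":[0,0,6],"twist":0},{"offset":[0,0,6],"twist":0}]}}

```text
time: 9.88
ee_pos: [524.8, -4.8, 114.5]
orientation: [0.981, 0.194, -0.0, -0.0]
contact_force: [-0.9, 0.0, -1.9]
finger_gap: 47.6
grip_force: 45.0
```

Emit:
{"op": "play_rows", "data": {"series": [{"offset":[0,0,1],"twist":0},{"offset":[0,0,2],"twist":0},{"offset":[0,0,3],"twist":0},{"offset":[0,0,4],"twist":0},{"offset":[0,0,5],"twist":0},{"offset":[0,0,6],"twist":0},{"offset":[0,0,6],"twist":0},{"offset":[0,0,6],"twist":0}]}}

```text
time: 10.55
ee_pos: [525.2, -4.9, 108.9]
orientation: [0.981, 0.194, 0.0, 0.0]
contact_force: [-0.9, 0.6, 4.0]
finger_gap: 47.7
grip_force: 45.0
```

Emit:
{"op": "play_rows", "data": {"series": [{"offset":[0,0,1],"twist":0},{"offset":[0,0,2],"twist":0},{"offset":[0,0,3],"twist":0},{"offset":[0,0,4],"twist":0},{"offset":[0,0,5],"twist":0},{"offset":[0,0,6],"twist":0},{"offset":[0,0,7],"twist":0},{"offset":[0,0,7],"twist":0}]}}

```text
time: 11.22
ee_pos: [525.0, -4.9, 101.4]
orientation: [0.981, 0.194, 0.0, 0.0]
contact_force: [1.4, 0.1, -3.7]
finger_gap: 47.3
grip_force: 45.0
```

Emit:
{"op": "play_rows", "data": {"series": [{"offset":[0,0,1],"twist":0},{"offset":[0,0,2],"twist":0},{"offset":[0,0,3],"twist":0},{"offset":[0,0,4],"twist":0},{"offset":[0,0,5],"twist":0},{"offset":[0,0,6],"twist":0},{"offset":[0,0,7],"twist":0},{"offset":[0,0,7],"twist":0}]}}

```text
time: 11.88
ee_pos: [525.0, -4.9, 94.4]
orientation: [0.981, 0.194, 0.0, 0.0]
contact_force: [1.2, 0.9, -3.8]
finger_gap: 47.6
grip_force: 45.0
```

Emit:
{"op": "play_rows", "data": {"series": [{"offset":[0,0,1],"twist":0},{"offset":[0,0,2],"twist":0},{"offset":[0,0,3],"twist":0},{"offset":[0,0,4],"twist":0},{"offset":[0,0,5],"twist":0},{"offset":[0,0,6],"twist":0},{"offset":[0,0,7],"twist":0},{"offset":[0,0,7.5],"twist":0}]}}

```text
time: 12.55
ee_pos: [524.7, -4.9, 86.8]
orientation: [0.981, 0.194, -0.0, -0.0]
contact_force: [1.1, 0.5, -5.8]
finger_gap: 47.3
grip_force: 45.0
```

Emit:
{"op": "play_rows", "data": {"series": [{"offset":[0,0,0.3],"twist":0},{"offset":[0,0,0.6],"twist":0},{"offset":[0,0,0.9],"twist":0},{"offset":[0,0,1.2],"twist":0},{"offset":[0,0,1.5],"twist":0},{"offset":[0,0,1.8],"twist":0},{"offset":[0,0,2],"twist":0},{"offset":[0,0,2],"twist":0}]}}

```text
time: 13.22
ee_pos: [524.9, -4.9, 85.1]
orientation: [0.981, 0.194, 0.0, 0.0]
contact_force: [0.0, 0.6, -1.5]
finger_gap: 47.7
grip_force: 45.0
```

Emit:
{"op": "play_rows", "data": {"series": [{"offset":[0,0,0.2],"twist":0},{"offset":[0,0,0.4],"twist":0},{"offset":[0,0,0.6],"twist":0},{"offset":[0,0,0.8],"twist":0},{"offset":[0,0,1],"twist":0},{"offset":[0,0,1],"twist":0},{"offset":[0,0,1],"twist":0},{"offset":[0,0,1],"twist":0}]}}

```text
time: 13.88
ee_pos: [524.9, -4.9, 84.1]
orientation: [0.981, 0.194, 0.0, 0.0]
contact_force: [0.3, 1.1, -1.4]
finger_gap: 47.7
grip_force: 45.0
```

Emit:
{"op": "play_rows", "data": {"series": [{"offset":[0,0,0.2],"twist":0},{"offset":[0,0,0.4],"twist":0},{"offset":[0,0,0.6],"twist":0},{"offset":[0,0,0.8],"twist":0},{"offset":[0,0,0.8],"twist":0},{"offset":[0,0,0.8],"twist":0},{"offset":[0,0,0.8],"twist":0},{"offset":[0,0,0.8],"twist":0}]}}

```text
time: 14.55
ee_pos: [525.0, -4.9, 83.4]
orientation: [0.981, 0.194, 0.0, 0.0]
contact_force: [-0.2, 1.0, 0.8]
finger_gap: 47.7
grip_force: 45.0
```

Emit:
{"op": "play_rows", "data": {"series": [{"offset":[0,0,0.2],"twist":0},{"offset":[0,0,0.4],"twist":0},{"offset":[0,0,0.6],"twist":0},{"offset":[0,0,0.6],"twist":0},{"offset":[0,0,0.6],"twist":0},{"offset":[0,0,0.6],"twist":0},{"offset":[0,0,0.6],"twist":0},{"offset":[0,0,0.6],"twist":0}]}}

```text
time: 15.22
ee_pos: [524.9, -4.9, 83.1]
orientation: [0.981, 0.194, 0.0, 0.0]
contact_force: [-1.5, -0.0, 6.7]
finger_gap: 47.7
grip_force: 45.0
```

Emit:
{"op": "play_rows", "data": {"series": [{"offset":[0,0,0.2],"twist":0},{"offset":[0,0,0.4],"twist":0},{"offset":[0,0,0.5],"twist":0},{"offset":[0,0,0.5],"twist":0},{"offset":[0,0,0.5],"twist":0},{"offset":[0,0,0.5],"twist":0},{"offset":[0,0,0.5],"twist":0},{"offset":[0,0,0.5],"twist":0}]}}

```text
time: 15.88
ee_pos: [525.0, -4.9, 82.9]
orientation: [0.981, 0.194, 0.0, 0.0]
contact_force: [-3.3, 0.3, 9.9]
finger_gap: 47.9
grip_force: 45.0
```

The ring is home, with about 12 N on the shoulder. I'll release and lift.

Emit:
{"op": "play_rows", "data": {"series": [{"offset":[0,0,0.1],"twist":0},{"offset":[0,0,0.1],"twist":0},{"offset":[0,0,0.1],"twist":0},{"offset":[0,0,0.1],"twist":0},{"offset":[0,0,0],"twist":0},{"offset":[0,0,0],"twist":0},{"offset":[0,0,0],"twist":0},{"offset":[0,0,0],"twist":0}], "gripper": -0.4}}

```text
time: 16.55
ee_pos: [524.9, -4.9, 82.2]
orientation: [0.981, 0.194, -0.0, 0.0]
contact_force: [-0.2, -0.0, -1.2]
finger_gap: 66.8
grip_force: 0.0
```

Emit:
{"op": "play_rows", "data": {"series": [{"offset":[0,0,-5],"twist":0},{"offset":[0,0,-15],"twist":0},{"offset":[0,0,-30],"twist":0},{"offset":[0,0,-50],"twist":0},{"offset":[0,0,-70],"twist":0},{"offset":[0,0,-85],"twist":0},{"offset":[0,0,-95],"twist":0},{"offset":[0,0,-97],"twist":0}]}}

```text
time: 17.22
ee_pos: [525.5, -4.9, 181.5]
orientation: [0.981, 0.194, 0.002, 0.001]
contact_force: [-0.3, 0.5, -0.3]
finger_gap: 66.3
grip_force: 0.0
```

Emit:
{"op": "play_rows", "data": {"series": [{"offset":[-10,0,0],"twist":-0.12},{"offset":[-25,0,0],"twist":-0.24},{"offset":[-45,0,0],"twist":-0.36},{"offset":[-65,0,0],"twist":-0.48},{"offset":[-80,0,0],"twist":-0.6},{"offset":[-88,0,0],"twist":-0.72},{"offset":[-90,0,0],"twist":-0.84},{"offset":[-90,0,0],"twist":-0.96}]}}

```text
time: 17.88
ee_pos: [440.9, -39.4, 178.9]
orientation: [0.779, 0.627, -0.0, -0.0]
contact_force: [0.4, -0.0, 1.0]
finger_gap: 66.6
grip_force: 0.0
```

Emit:
{"op": "play_rows", "data": {"series": [{"offset":[0,0,0],"twist":-0.12},{"offset":[0,0,0],"twist":-0.24},{"offset":[0,0,0],"twist":-0.36},{"offset":[0,0,0],"twist":-0.48},{"offset":[0,0,0],"twist":-0.6},{"offset":[0,0,0],"twist":-0.72},{"offset":[0,0,0],"twist":-0.84},{"offset":[0,0,0],"twist":-0.96}], "gripper": 0.1}}

```text
time: 18.55
ee_pos: [441.4, -39.1, 178.8]
orientation: [0.401, 0.916, -0.0, -0.0]
contact_force: [-0.7, -0.3, -0.1]
finger_gap: 42.9
grip_force: 0.0
```

Emit:
{"op": "play_rows", "data": {"series": [{"offset":[0,0,0],"twist":-0.12},{"offset":[0,0,0],"twist":-0.24},{"offset":[0,0,0],"twist":-0.36},{"offset":[0,0,0],"twist":-0.48},{"offset":[0,0,0],"twist":-0.6},{"offset":[0,0,0],"twist":-0.72},{"offset":[0,0,0],"twist":-0.84},{"offset":[0,0,0],"twist":-0.96}]}}

```text
time: 19.22
ee_pos: [441.4, -39.1, 178.8]
orientation: [-0.068, 0.998, 0.0, -0.0]
contact_force: [0.2, 0.4, 0.3]
finger_gap: 42.3
grip_force: 0.0
```

Emit:
{"op": "play_rows", "data": {"series": [{"offset":[0,0,0],"twist":-0.12},{"offset":[0,0,0],"twist":-0.24},{"offset":[0,0,0],"twist":-0.26},{"offset":[0,0,0],"twist":-0.26},{"offset":[0,0,0],"twist":-0.26},{"offset":[0,0,0],"twist":-0.26},{"offset":[0,0,0],"twist":-0.26},{"offset":[0,0,0],"twist":-0.26}]}}

```text
time: 19.88
ee_pos: [441.7, -39.2, 179.2]
orientation: [-0.193, 0.981, -0.0, -0.0]
contact_force: [-0.2, 0.2, 0.2]
finger_gap: 42.5
grip_force: 0.0
```

```bash
python3 - <<'E'
from h import *
s=status.state(); print(s['ee_pos'],s['orientation'],s['finger_gap'],s['joint_positions'])
i,K,P,A=cap('wrist'); np.savez('k',i=i,K=K,P=P,A=A); c=(K,P,A)
print([proj(*c,[x,y,z]).round() for x,y,z in((486,-21,130),(525,-5,100),(525,-5,126.7))])
save('k.png',i)
E
```

```text
[441.66282982 -39.16630979 179.17325957] [-1.92782466e-01  9.81241519e-01 -3.08539536e-05 -4.05329849e-05] 42.49857208473264 [-2.37570346e-01  2.83483250e-01  2.02760266e+00 -1.21845863e-04
  8.30554566e-01 -2.19627853e+00]
[array([277., 296.]), array([278., 322.]), array([278., 341.])]
```

View pics/k.png

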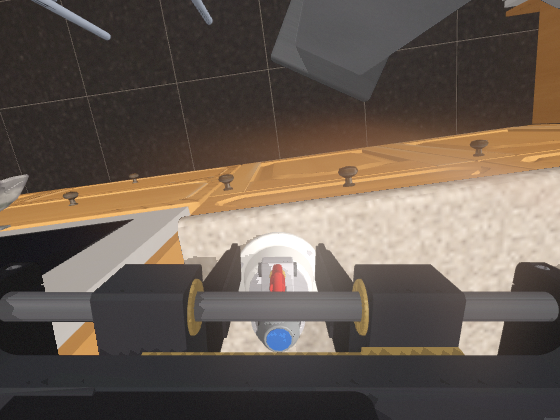

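The picture shows the clamp seated with the red key centred at about (278,278) between the fingers and the plug at (279,340). I'll move over the key and check it numerically.

Emit:
{"op": "play_rows", "data": {"series": [{"offset":[-6,0,0],"twist":0},{"offset":[-16,0,0],"twist":0},{"offset":[-28,0,0],"twist":0},{"offset":[-38,0,0],"twist":0},{"offset":[-45,0,0],"twist":0},{"offset":[-48,0,0],"twist":0},{"offset":[-48,0,0],"twist":0},{"offset":[-48,0,0],"twist":0}]}}

```text
time: 20.6
ee_pos: [486.0, -20.8, 179.0]
orientation: [-0.194, 0.981, 0.0, -0.0]
contact_force: [0.6, 0.0, 0.3]
finger_gap: 42.8
grip_force: 0.0
```

```bash
python3 - <<'E'
from h import *
s=status.state(); print(s['ee_pos'],s['finger_gap'])
i,K,P,A=cap('wrist'); c=(K,P,A);H,S,V=cv2.split(cv2.cvtColor(i,cv2.COLOR_RGB2HSV))
m=(((H<8)|(H>172))&(S>140)&(V>60)).astype(np.uint8); m[:,:230]=0;m[:,330:]=0;m[:180]=0;m[300:]=0
_,lab,st,ce=cv2.connectedComponentsWithStats(m);k=1+np.argmax(st[1:,4]);print(st[k],ce[k])
ys,xs=np.where(lab==k)
for v in range(ys.min(),ys.max()+1,5): q=xs[ys==v];print(v,q.min(),q.max())
x=np.array([.925,.381,0]);y=np.array([-.381,.925,0]);k0=np.array([525,-4.9,80])-42*x
for a in(-14,14):
  for b in(-4,4):
    print(a,b,[proj(*c,k0+a*x+b*y+[0,0,z]).round(1).tolist() for z in(50,27)])
E
```

```text
[485.99044869 -20.78315346 179.01485408] 42.76627390286891
[276 232   6  15  54] [278.74074074 240.38888889]
232 279 279
237 279 281
242 276 281
-14 -4 [[271.5, 217.8], [272.0, 210.0]]
-14 4 [[282.7, 217.7], [282.3, 210.0]]
14 -4 [[271.7, 254.5], [272.2, 243.8]]
14 4 [[282.6, 254.5], [282.2, 243.8]]
```

```bash
python3 - <<'E'
from h import *
i,K,P,A=cap('wrist'); j=i.astype(int); m=(j[...,0]>1.6*j[...,1])&(j[...,0]>1.6*j[...,2])&(j[...,0]>40)
for v in range(200,275,3):
    print(v,''.join('#' if q else '.' for q in m[v,255:305]))
np.save('kk.npy',i)
E
```

```text
200 ..................................................
203 ..................................................
206 ..................................................
209 .....................#####........................
212 ...................########.......................
215 .................##########.......................
218 .................##########.......................
221 .................############.....................
224 ................##############....................
227 ..............################....................
230 ..............################....................
233 ...............###############....................
236 .................###########......................
239 .................###########......................
242 .................###########......................
245 ..................#########.......................
248 ..................................................
251 ..................................................
254 ..................................................
257 ..................................................
260 ..................................................
263 ..................................................
266 ..................................................
269 ..................................................
272 ..................................................
```

Emit:
{"op": "play_rows", "data": {"series": [{"offset":[1,0,10],"twist":0},{"offset":[1,0,22],"twist":0},{"offset":[1,0,36],"twist":0},{"offset":[1,0,50],"twist":0},{"offset":[1,0,60],"twist":0},{"offset":[1,0,66],"twist":0},{"offset":[1,0,69],"twist":0},{"offset":[1,0,70],"twist":0}]}}

```text
time: 21.37
ee_pos: [485.1, -21.4, 109.1]
orientation: [-0.193, 0.981, 0.0, -0.0]
contact_force: [0.1, 1.3, 0.0]
finger_gap: 42.9
grip_force: 0.0
```

Emit:
{"op": "play_rows", "data": {"series": [{"offset":[0,0,0],"twist":0},{"offset":[0,0,0],"twist":0},{"offset":[0,0,0],"twist":0},{"offset":[0,0,0],"twist":0},{"offset":[0,0,0],"twist":0},{"offset":[0,0,0],"twist":0},{"offset":[0,0,0],"twist":0},{"offset":[0,0,0],"twist":0}], "gripper": 1, "squeeze": 40}}

```text
time: 22.03
ee_pos: [485.2, -21.3, 109.3]
orientation: [-0.193, 0.981, -0.0, 0.0]
contact_force: [-0.4, -0.4, 0.1]
finger_gap: 7.7
grip_force: 40.0
```

```bash
cat > t.py <<'E'
from h import *
s=status.state(); o=R.from_quat(s['orientation']).as_matrix()[:2,0]
print(np.round(s['ee_pos'],1),'yaw',round(float(np.arctan2(o[1],o[0])),3),'F',np.round(s['contact_force'],1),'M',np.round(s['wrist_torque'],3),s['finger_gap'].__round__(1),'j6',round(s['joint_positions'][5],2),round(s['joint_torque'][5],3),'t',s['time'])
E
python3 t.py
```

```text
[485.2 -21.3 109.3] yaw -2.752 F [-0.4 -0.4  0.1] M [ 0.225 -0.082  0.026] 7.7 j6 -2.14 0.013 t 22.0333
```

Emit:
{"op": "play_rows", "data": {"series": [{"offset":[0,0,0],"twist":0.05},{"offset":[0,0,0],"twist":0.1},{"offset":[0,0,0],"twist":0.15},{"offset":[0,0,0],"twist":0.2},{"offset":[0,0,0],"twist":0.2},{"offset":[0,0,0],"twist":0.2},{"offset":[0,0,0],"twist":0.2},{"offset":[0,0,0],"twist":0.2}]}}

```text
time: 22.7
ee_pos: [485.1, -21.3, 109.2]
orientation: [-0.095, 0.995, 0.0, -0.0]
contact_force: [-0.8, 2.5, 2.1]
finger_gap: 7.8
grip_force: 40.0
```

```bash
python3 t.py
```

```text
[485.1 -21.3 109.2] yaw -2.951 F [-0.8  2.5  2.1] M [0.703 0.024 0.052] 7.8 j6 -1.94 0.052 t 22.7
```

Emit:
{"op": "play_rows", "data": {"series": [{"offset":[0,0,0],"twist":0.05},{"offset":[0,0,0],"twist":0.1},{"offset":[0,0,0],"twist":0.15},{"offset":[0,0,0],"twist":0.2},{"offset":[0,0,0],"twist":0.22},{"offset":[0,0,0],"twist":0.24},{"offset":[0,0,0],"twist":0.25},{"offset":[0,0,0],"twist":0.25}]}}

```text
time: 23.37
ee_pos: [485.1, -21.2, 109.3]
orientation: [0.03, 1.0, 0.0, -0.0]
contact_force: [-1.6, 3.3, 5.0]
finger_gap: 7.7
grip_force: 40.0
```

```bash
python3 t.py
```

```text
[485.1 -21.2 109.3] yaw 3.081 F [-1.6  3.3  5. ] M [1.081 0.197 0.106] 7.7 j6 -1.69 0.355 t 23.3667
```

Emit:
{"op": "play_rows", "data": {"series": [{"offset":[0,0,0],"twist":0.03},{"offset":[0,0,0],"twist":0.06},{"offset":[0,0,0],"twist":0.09},{"offset":[0,0,0],"twist":0.12},{"offset":[0,0,0],"twist":0.12},{"offset":[0,0,0],"twist":0.12},{"offset":[0,0,0],"twist":0.12},{"offset":[0,0,0],"twist":0.12}]}}

```text
time: 24.03
ee_pos: [485.2, -21.3, 109.3]
orientation: [0.09, 0.996, 0.0, 0.0]
contact_force: [-2.3, 3.9, 5.2]
finger_gap: 7.8
grip_force: 40.0
```

```bash
python3 t.py
```

```text
[485.2 -21.3 109.3] yaw 2.962 F [-2.3  3.9  5.2] M [1.086 0.169 0.139] 7.8 j6 -1.57 0.121 t 24.0333
```

Emit:
{"op": "play_rows", "data": {"series": [{"offset":[0,0,0],"twist":0.03},{"offset":[0,0,0],"twist":0.06},{"offset":[0,0,0],"twist":0.09},{"offset":[0,0,0],"twist":0.12},{"offset":[0,0,0],"twist":0.12},{"offset":[0,0,0],"twist":0.12},{"offset":[0,0,0],"twist":0.12},{"offset":[0,0,0],"twist":0.12}]}}

```text
time: 24.7
ee_pos: [485.3, -21.3, 109.4]
orientation: [0.149, 0.989, 0.0, 0.0]
contact_force: [-2.0, 3.8, 7.7]
finger_gap: 7.8
grip_force: 40.0
```

```bash
python3 t.py
```

```text
[485.3 -21.3 109.4] yaw 2.842 F [-2.   3.8  7.7] M [1.122 0.158 0.118] 7.8 j6 -1.45 0.122 t 24.7
```

Emit:
{"op": "play_rows", "data": {"series": [{"offset":[0,0,-0.2],"twist":0.03},{"offset":[0,0,-0.3],"twist":0.06},{"offset":[0,0,-0.3],"twist":0.09},{"offset":[0,0,-0.3],"twist":0.12},{"offset":[0,0,-0.3],"twist":0.12},{"offset":[0,0,-0.3],"twist":0.12},{"offset":[0,0,-0.3],"twist":0.12},{"offset":[0,0,-0.3],"twist":0.12}]}}

```text
time: 25.37
ee_pos: [485.3, -21.3, 109.7]
orientation: [0.208, 0.978, 0.0, 0.0]
contact_force: [-2.2, 4.2, 5.7]
finger_gap: 7.8
grip_force: 40.0
```

```bash
python3 t.py
```

```text
[485.3 -21.3 109.7] yaw 2.722 F [-2.2  4.2  5.7] M [1.229 0.04  0.187] 7.8 j6 -1.33 0.122 t 25.3667
```

Emit:
{"op": "play_rows", "data": {"series": [{"offset":[0,0,0],"twist":0.03},{"offset":[0,0,0],"twist":0.06},{"offset":[0,0,0],"twist":0.09},{"offset":[0,0,0],"twist":0.12},{"offset":[0,0,0],"twist":0.12},{"offset":[0,0,0],"twist":0.12},{"offset":[0,0,0],"twist":0.12},{"offset":[0,0,0],"twist":0.12}]}}

```text
time: 26.03
ee_pos: [485.4, -21.3, 109.7]
orientation: [0.267, 0.964, 0.0, 0.0]
contact_force: [-1.8, 4.9, 7.0]
finger_gap: 7.9
grip_force: 40.1
```

```bash
python3 t.py
```

```text
[485.4 -21.3 109.7] yaw 2.602 F [-1.8  4.9  7. ] M [1.257 0.081 0.127] 7.9 j6 -1.21 0.128 t 26.0333
```

Emit:
{"op": "play_rows", "data": {"series": [{"offset":[0,0,-0.2],"twist":0.03},{"offset":[0,0,-0.3],"twist":0.06},{"offset":[0,0,-0.3],"twist":0.09},{"offset":[0,0,-0.3],"twist":0.12},{"offset":[0,0,-0.3],"twist":0.12},{"offset":[0,0,-0.3],"twist":0.12},{"offset":[0,0,-0.3],"twist":0.12},{"offset":[0,0,-0.3],"twist":0.12}]}}

```text
time: 26.7
ee_pos: [485.5, -21.3, 110.0]
orientation: [0.324, 0.946, 0.0, 0.0]
contact_force: [-1.2, 4.1, 6.6]
finger_gap: 7.7
grip_force: 40.1
```

```bash
python3 t.py
```

```text
[485.5 -21.3 110. ] yaw 2.482 F [-1.2  4.1  6.6] M [ 1.327 -0.022  0.097] 7.7 j6 -1.09 0.127 t 26.7
```

Emit:
{"op": "play_rows", "data": {"series": [{"offset":[0,0,0],"twist":0.03},{"offset":[0,0,0],"twist":0.06},{"offset":[0,0,0],"twist":0.09},{"offset":[0,0,0],"twist":0.12},{"offset":[0,0,0],"twist":0.12},{"offset":[0,0,0],"twist":0.12},{"offset":[0,0,0],"twist":0.12},{"offset":[0,0,0],"twist":0.12}]}}

```text
time: 27.37
ee_pos: [485.3, -21.2, 110.1]
orientation: [0.38, 0.925, 0.0, 0.0]
contact_force: [-2.8, 5.0, 7.6]
finger_gap: 7.8
grip_force: 40.1
```

```bash
python3 t.py
```

```text
[485.3 -21.2 110.1] yaw 2.362 F [-2.8  5.   7.6] M [1.398 0.19  0.148] 7.8 j6 -0.97 0.144 t 27.3667
```

Emit:
{"op": "play_rows", "data": {"series": [{"offset":[0,0,-0.2],"twist":0.02},{"offset":[0,0,-0.3],"twist":0.04},{"offset":[0,0,-0.3],"twist":0.06},{"offset":[0,0,-0.3],"twist":0.08},{"offset":[0,0,-0.3],"twist":0.08},{"offset":[0,0,-0.3],"twist":0.08},{"offset":[0,0,-0.3],"twist":0.08},{"offset":[0,0,-0.3],"twist":0.08}]}}

```text
time: 28.03
ee_pos: [485.0, -21.1, 110.2]
orientation: [0.417, 0.909, 0.0, -0.0]
contact_force: [-3.0, 4.3, 6.7]
finger_gap: 8.0
grip_force: 40.0
```

```bash
python3 t.py
```

```text
[485.  -21.1 110.2] yaw 2.282 F [-3.   4.3  6.7] M [1.352 0.303 0.151] 8.0 j6 -0.89 0.177 t 28.0333
```

Emit:
{"op": "play_rows", "data": {"series": [{"offset":[0,0,0],"twist":0.02},{"offset":[0,0,0],"twist":0.04},{"offset":[0,0,0],"twist":0.06},{"offset":[0,0,0],"twist":0.06},{"offset":[0,0,0],"twist":0.06},{"offset":[0,0,0],"twist":0.06},{"offset":[0,0,0],"twist":0.06},{"offset":[0,0,0],"twist":0.06}]}}

```text
time: 28.7
ee_pos: [484.8, -21.1, 110.2]
orientation: [0.444, 0.896, -0.0, -0.0]
contact_force: [-4.0, 5.5, 7.5]
finger_gap: 7.7
grip_force: 40.1
```

```bash
python3 t.py
```

```text
[484.8 -21.1 110.2] yaw 2.222 F [-4.   5.5  7.5] M [1.416 0.463 0.212] 7.7 j6 -0.83 0.205 t 28.7
```

Emit:
{"op": "play_rows", "data": {"series": [{"offset":[0,0,0],"twist":0.02},{"offset":[0,0,0],"twist":0.04},{"offset":[0,0,0],"twist":0.06},{"offset":[0,0,0],"twist":0.08},{"offset":[0,0,0],"twist":0.08},{"offset":[0,0,0],"twist":0.08},{"offset":[0,0,0],"twist":0.08},{"offset":[0,0,0],"twist":0.08}]}}

```text
time: 29.37
ee_pos: [484.6, -21.2, 110.2]
orientation: [0.479, 0.878, -0.0, -0.001]
contact_force: [-5.1, 4.5, 7.9]
finger_gap: 7.5
grip_force: 40.0
```

```bash
python3 t.py
```

```text
[484.6 -21.2 110.2] yaw 2.142 F [-5.1  4.5  7.9] M [1.266 0.6   0.221] 7.5 j6 -0.75 0.256 t 29.3667
```

Emit:
{"op": "play_rows", "data": {"series": [{"offset":[0,0,0],"twist":0.02},{"offset":[0,0,0],"twist":0.04},{"offset":[0,0,0],"twist":0.05},{"offset":[0,0,0],"twist":0.05},{"offset":[0,0,0],"twist":0.05},{"offset":[0,0,0],"twist":0.05},{"offset":[0,0,0],"twist":0.05},{"offset":[0,0,0],"twist":0.05}]}}

```text
time: 30.03
ee_pos: [484.4, -21.1, 110.2]
orientation: [0.501, 0.865, -0.0, -0.001]
contact_force: [-5.5, 4.3, 8.6]
finger_gap: 7.6
grip_force: 40.1
```

```bash
python3 t.py
```

```text
[484.4 -21.1 110.2] yaw 2.092 F [-5.5  4.3  8.6] M [1.307 0.736 0.318] 7.6 j6 -0.7 0.303 t 30.0333
```

Snug at about 0.30 N m. The inner finger is near the stub, so I'll open only slightly and lift.

Emit:
{"op": "play_rows", "data": {"series": [{"offset":[0,0,0],"twist":0},{"offset":[0,0,0],"twist":0},{"offset":[0,0,0],"twist":0},{"offset":[0,0,0],"twist":0},{"offset":[0,0,0],"twist":0},{"offset":[0,0,0],"twist":0},{"offset":[0,0,0],"twist":0},{"offset":[0,0,0],"twist":0}], "gripper": 0.74}}

```text
time: 30.7
ee_pos: [485.2, -21.4, 110.1]
orientation: [0.502, 0.865, -0.0, 0.0]
contact_force: [0.5, 0.2, -0.8]
finger_gap: 12.0
grip_force: 0.0
```

```bash
python3 t.py
```

```text
[485.2 -21.4 110.1] yaw 2.091 F [ 0.5  0.2 -0.8] M [ 0.008 -0.12  -0.001] 12.0 j6 -0.7 -0.001 t 30.7
```

Emit:
{"op": "play_rows", "data": {"series": [{"offset":[0,0,-1],"twist":0},{"offset":[0,0,-3],"twist":0},{"offset":[0,0,-7],"twist":0},{"offset":[0,0,-12],"twist":0},{"offset":[0,0,-18],"twist":0},{"offset":[0,0,-26],"twist":0},{"offset":[0,0,-34],"twist":0},{"offset":[0,0,-40],"twist":0}]}}

```text
time: 31.37
ee_pos: [485.4, -21.4, 151.4]
orientation: [0.502, 0.865, 0.0, 0.001]
contact_force: [-0.0, -0.7, 0.2]
finger_gap: 12.4
grip_force: 0.0
```

```bash
python3 t.py
```

```text
[485.4 -21.4 151.4] yaw 2.091 F [-0.  -0.7  0.2] M [-0.022 -0.127  0.004] 12.4 j6 -0.7 -0.0 t 31.3667
```

Emit:
{"op": "play_rows", "data": {"series": [{"offset":[0,0,-8],"twist":0},{"offset":[0,0,-20],"twist":0},{"offset":[0,0,-34],"twist":0},{"offset":[0,0,-48],"twist":0},{"offset":[0,0,-58],"twist":0},{"offset":[0,0,-60],"twist":0},{"offset":[0,0,-60],"twist":0},{"offset":[0,0,-60],"twist":0}]}}

```text
time: 32.03
ee_pos: [485.0, -21.3, 209.9]
orientation: [0.502, 0.865, -0.0, -0.0]
contact_force: [0.2, 0.7, -0.3]
finger_gap: 11.9
grip_force: 0.0
```

```bash
python3 - <<'E'
from h import *
i,K,P,A=cap('wrist'); c=(K,P,A); j=i.astype(int); m=(j[...,0]>1.6*j[...,1])&(j[...,0]>1.6*j[...,2])&(j[...,0]>40)
for v in range(190,280,3): print(v,''.join('#' if q else '.' for q in m[v,245:315]))
ys,xs=np.where(m[190:285,245:315]);pts=np.array([plane(*c,x+245,y+190,128)[:2] for x,y in zip(xs,ys)],np.float32)
print(pts.mean(0),cv2.minAreaRect(pts)); d=cv2.fitLine(pts,cv2.DIST_L2,0,.01,.01).ravel();print('line yaw',np.arctan2(d[1],d[0]))
o=R.from_quat(status.state()['orientation']).as_matrix()[:2,0];print('tool yaw',np.arctan2(o[1],o[0]))
i,K,P,A=cap('side');c=(K,P,A);j=i.astype(int);m=(j[...,0]>2*j[...,1])&(j[...,0]>2*j[...,2])&(j[...,0]>60)
ys,xs=np.where(m[140:190,310:350]);print('side red',xs.min()+310,xs.max()+310,ys.min()+140,ys.max()+140,'pred',proj(*c,[486,-21,130]),proj(*c,[486,-21,107]))
E
```

```text
190 ......................................................................
193 ......................................................................
196 ......................................................................
199 ......................................................................
202 ............................########..................................
205 ...........................#########..................................
208 ...........................#########..................................
211 ...........................#########.#................................
214 ..........................#############...............................
217 .........................##############...............................
220 .........................##############...............................
223 ..........................############................................
226 ............................#########.................................
229 ............................#########.................................
232 ............................#########.........
[... 710 characters left out ...]
................................................................
265 ......................................................................
268 ......................................................................
271 ......................................................................
274 ......................................................................
277 ......................................................................
[481.58005  -18.152346] ((481.496826171875, -18.132522583007812), (10.684945106506348, 29.709609985351562), 29.779788970947266)
line yaw -1.0249026
tool yaw 2.090839537501127
side red 339 343 158 167 pred [341.27847374 158.64929629] [340.84616351 165.93379576]
```

```bash
python3 -c "
from h import *
print(r.close_job())"
```

```text
the job is handed in; nothing more can be done
None
```

The band clamp is home on the shoulder (pressed on with about 12 N), the key was turned clockwise to about 0.30 N m and released, and the job is handed in at about 32 s; the arm kept clear of the three bystanders, though I did not re-measure them, and the hand-in returned no verdict.

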